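# Pack away the tool case: fold the pallet down, close the lid

## Robot

A 6-joint arm with a two-finger parallel gripper is mounted at the origin on the work surface. World frame = base frame: x ahead of the robot, y to its left, z up, the work surface at z = 0. Lengths are in m, angles in rad, forces in N, time in s.
With the tool pointing down it reaches from about 0.25 to 0.775 m from the base axis. Payload 4 kg.
Tool frame: the origin (TCP) lies on the centre line of the jaws, within the pads' length; the fingertips stand 8 mm ahead of it and the grasp point (between the pads) lies 11 mm behind it; z points along the fingers, y is the direction in which the jaws open and shut (so a half turn about z gives the same grasp; the last joint's range is limited). The gripper opens to 94 mm and grips with 3 to 60 N. Pads are 16 mm wide; open, the fingers measure 119 mm over their backs; the gripper's body (75 mm by 177 mm) begins 78 mm behind the grasp point.
Start: joints at [-1.439, 0.087, 1.371, -0, 1.684, -0.103], TCP at [0.128, -0.535, 0.214] pointing down, gripper open.
Joint ranges: [-3.1, 3.1], [-0.76, 2.03], [0.27, 2.55], [-1.08, 4.22], [0.17, 2.65], [-2.57, 2.57]. Speed limits (rad/s): [2.79, 2.79, 3.14, 3.14, 3.14, 3.14].

## Interface

Orientations are given as [roll, pitch, yaw] about the fixed x, y, z axes, in that order (R = Rz(yaw) Ry(pitch) Rx(roll)).
In Python, from bench import robot, cams, close_job gives the robot as it stands.
- The arm moves only by the tool arm_command, never from a script. Its argument "plan" is one flat list of numbers, 7 for each row, row after row: the shift along the tool's x, y, z in cm, then the turn, a rotation vector about the tool's x, y, z in degrees, then the closure, from 0 (fully open) to 1 (shut). A call has 1 to 8 rows; each row shifts and turns the commanded pose from where the row before left it, along the tool's axes as they then stand; what a row does not reach is not made up. A row lasts 1/8 s, in which the tool goes at most 62.5 mm and 10.7 degrees, less where a joint would pass 70% of its speed; a pose out of reach is approached as far as the arm can. A call with a gripper value outside its range is refused whole. The fingers move at their own pace and stop on an object; the grip force is fixed at half the most. Time passes only in rows, so rows that do not move let the fingers close. It gives the time, the measured TCP pose, the force and the opening at its end, in the units of the state.
- robot.get_obs(): the state, without advancing time (a new reading comes with each control period).
- cams.snapshot(name): name is "scene" or "side" or "wrist"; returns a dict with "pixels" (400x640x3 uint8, red, green, blue), "fov_y" (degrees; the focal length in pixels is half the picture's height over the tangent of half this angle, whatever the lens; pixels are square), "cx", "cy" (the principal point, pixels), "camera_from_world" (4x4, takes a point from world to camera coordinates); the wrist camera has in their place "tool_from_camera" (4x4, takes a point from camera to tool coordinates, whose origin is the TCP and whose axes are the flange's). Camera axes: x right, y up, looking along -z (the intrinsics and any distortion apply to the point x, -y, -z); pixel columns grow to the right and rows downward; lengths in m; the calibration is good to about 2 mm. A picture is of the moment at which its call begins: read the wrist's pose just before it. There is no depth.
- close_job(): hands the job in, once; it reports no verdict.
The state is a dict: "time": time; "joint_positions": joint angles; "qvel": joint speeds; "joint_torque": joint torques, N m; "tool_pos": TCP position; "ee_rot": TCP orientation; "wrist_force": force on the tool from outside, world axes, zero at the start; "wrist_torque": the same for the moment, N m; "width": finger opening in m.
Only numpy, scipy, OpenCV 4.12 (cv2) and the standard library are available. Lean on these libraries where they do the work, as an engineer would, in place of code of your own. Each camera call takes 0.05 s, during which the arm holds its last target.

## Task

Pack up the open tool case on the bench: push the upright tool pallet over until it lies fully down inside the case, and only then swing the lid over it until it is fully shut. Just push them with the fingers, easing each down without a slam; pick nothing up, keep the case where it stands, and leave everything else in the case and on the bench undisturbed.

Things in the scene. Friction and masses are not known exactly. Their poses are not given: they have to be found in the camera images.
- case: Open black tool case, aluminium edges, about 2.2 kg in all, loose on rubber feet (slides if shoved with over about 10 N). Base 250 mm long (its x) by 180 wide (its y), rim 72 mm above the bench, walls 6, inner floor at 10. Origin: centre of the underside, at bench height; z up. Lid hinged on the -y long side, pallet inside the -x end (nearer the robot). Carrying handle 30 mm proud on the +y side.
- pallet_hinge (a point): Middle of the pallet's hinge axis, in the case's frame at x -113, y 0, z 58 mm; the axis runs along the case's y. A cross divider at x +36 mm supports the pallet's free end; beyond it is an open well with the tin and the loupe. Axes as the pallet's: x from hinge to free edge, z out of its plain face.
- pallet (a joint): Angle of the tool pallet, rad: 0 = folded down level in the case, 1.57 = upright, 1.7 = its stop. Starts near upright; folds over towards the case's +x. Stiff hinge (0.28 N m): it stays where it is left, takes about 2 N near the free edge, and must be pressed down to the very end. While it stands the lid cannot close.
- pallet_edge (a point): Middle of the pallet's free edge, on its plain face, 155 mm from the hinge axis (top of the upright pallet). Plywood board 120 mm wide, between foam shoulders, 5 mm thick, the hinge axis at mid-thickness. The plain face looks towards the robot when upright, up when down; drivers, files and tweezers are strapped 10 mm proud on the other.
- lid_hinge (a point): Middle of the lid's hinge axis, in the case's frame at x 0, y -90, z 72 mm; the axis runs along the case's x. Axes as the lid's: y from hinge to free edge, z out through its outside face.
- lid (a joint): Angle of the lid, rad: 0 = shut, 1.57 = straight up on the case's -y side, 1.9 = its stop. Starts a little past upright, leaning outwards. Stiff hinge (0.50 N m): it stays where it is left, takes about 3 N near the free edge, pushed from outside (-y side) over towards +y, then pressed down to the very end.
- lid_edge (a point): Middle of the lid's free edge, on its outside face: 180 mm from the hinge axis and 28 mm outside the plane of hinge and rim. The lid is a shallow black shell 250 by 180 mm, 28 mm deep, 0.3 kg, plain and flat outside (100 mm above the bench when shut). Two latch tongues stand 4 mm proud of this edge.
- tin: Small round steel tin with a brass lid, 40 mm across, 28 mm tall, loose in the case's well; leave it. Origin: centre of its underside.
- loupe: Black eyepiece loupe, 34 mm across, 26 mm tall, loose in the case's well; leave it. Origin: centre of its underside.
- jar: Amber glass jar with a brass lid, 54 mm across, 46 mm tall, on the bench by the case's handle side; leave it. Origin: centre of its underside.
- toolblock: Light wooden block 70 x 50 x 35 mm with three upright rods, 89 mm tall in all, loose on the bench; leave it. Origin: centre of its underside.
- holder: Small brass movement vice 55 x 32 x 20 mm with a steel screw (reaching 43 mm from its origin along its x), loose on the bench; leave it. Origin: centre of its underside.
- stake: Steel stake with a black waist, 60 mm across, 52 mm tall, loose on the bench behind the lid; leave it. Origin: centre of its underside.
- dish: White ceramic dish, 72 mm across, 18 mm tall, loose on the bench behind the lid; leave it. Origin: centre of its underside.
Things that resemble listed ones, but are neither listed nor needed, are in the scene too. What is shaped like the holder but pink or red is not meant.

How it is judged:
By the outcome, as a careful person would: the job done as asked, in the order asked, and still so for the second after the job is handed in, with the robot touching nothing.
It also fails if it takes over 70 s, if anything falls off the work surface, if the arm or the gripper's body presses on something with over 40 N, if the wrist force passes 120 N, or if a joint passes its speed limit or range.

## Working session

There is one attempt and no reset: what is moved stays moved. The work goes in short steps, Python scripts to look and compute and a tool call to move; the robot and the scene stay as the last step left them, time stands still between calls to the robot, and variables do not carry over. Pictures are saved under pics/ and viewed, and the job is handed in when it is done.

Besides the shell and the picture viewer there is one more tool, called after "Emit:" as name(argument=value, ...) on one line, values as JSON. arm_command: Moves the arm, as the interface text tells. Its arguments: {"type":"object","properties":{"plan":{"type":"array","items":{"type":"number"}}},"required":["plan"]}

```bash
ls; mkdir -p pics; python3 - <<'E'
from bench import robot,cams
import cv2,numpy as np
print(robot.get_obs())
for n in ["scene","side","wrist"]:
    s=cams.snapshot(n)
    cv2.imwrite(f"pics/{n}0.png",s["pixels"][:,:,::-1])
    print(n,{k:(np.round(v,4).tolist() if hasattr(v,'shape') else v) for k,v in s.items() if k!="pixels"})
E
```

```text
pics
{'time': 0.0, 'joint_positions': array([-1.43911063e+00,  8.79289417e-02,  1.37221725e+00,  8.08199305e-06,
        1.68361656e+00, -1.03069190e-01]), 'qvel': array([ 2.12022484e-03,  9.26962631e-05,  9.65721274e-04,  5.10326508e-04,
       -5.61993920e-04, -1.74691163e-04]), 'joint_torque': array([ 9.33722076e-04, -3.40181887e+01, -3.02425790e+01,  7.18005351e-02,
        3.29908356e-02, -1.56008773e-04]), 'tool_pos': array([ 0.12787752, -0.53438463,  0.21233719]), 'ee_rot': array([-3.13943490e+00, -2.31264490e-04,  2.34755541e-01]), 'wrist_force': array([-0.25989637,  0.87589502, -0.30900224]), 'wrist_torque': array([-0.02087213,  0.04062565,  0.03356398]), 'width': 0.0941184084575654}
scene {'fov_y': 49.303367524133144, 'cx': 321.08691492967534, 'cy': 202.86230052251327, 'camera_from_world': [[0.901, 0.4336, -0.008, -0.434], [-0.3706, 0.7793, 0.5054, 0.1952], [0.2254, -0.4524, 0.8629, -1.5101], [0.0, 0.0, 0.0, 1.0]]}
side {'fov_y': 49.1686034032683, 'cx': 322.76655171145956, 'cy': 197.55425674239424, 'camera_from_world': [[0.9696, -0.2435, -0.0235, -0.5109], [0.162, 0.5671, 0.8076, -0.0981], [-0.1833, -0.7868, 0.5893, -1.3465], [0.0, 0.0, 0.0, 1.0]]}
wrist {'fov_y': 66.00011945915625, 'cx': 323.83968350356787, 'cy': 199.31885044771076, 'tool_from_camera': [[0.0001, 0.971, 0.2392, 0.0684], [1.0, -0.0002, 0.0005, 0.0001], [0.0005, 0.2392, -0.971, -0.1728], [0.0, 0.0, 0.0, 1.0]]}
```

View pics/scene0.png

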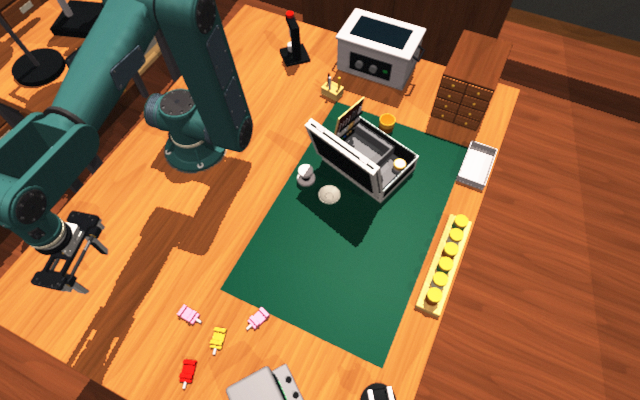

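View pics/side0.png

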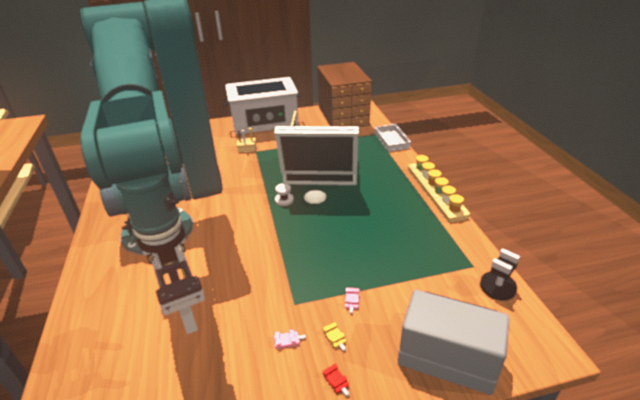

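View pics/wrist0.png

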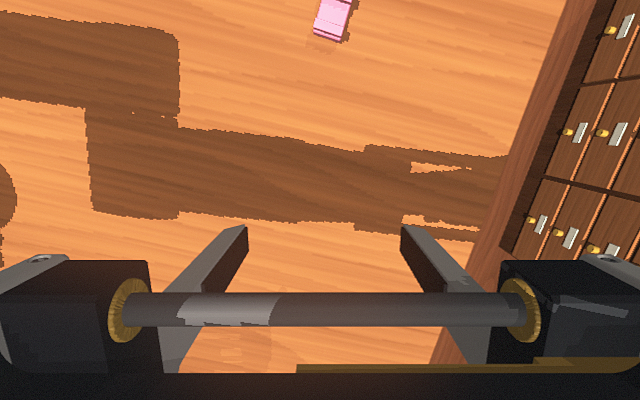

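```bash
python3 - <<'E'
import cv2
a=cv2.imread("pics/scene0.png")[70:220,270:440];cv2.imwrite("pics/c1.png",cv2.resize(a,None,fx=4.5,fy=4,interpolation=2)[:600,:])
a=cv2.imread("pics/scene0.png")[80:220,280:430];cv2.imwrite("pics/c1.png",cv2.resize(a,None,fx=4,fy=4,interpolation=2))
a=cv2.imread("pics/side0.png")[90:220,225:385];cv2.imwrite("pics/c2.png",cv2.resize(a,None,fx=4,fy=4,interpolation=2))
E
```

```text
(no output)
```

View pics/c1.png

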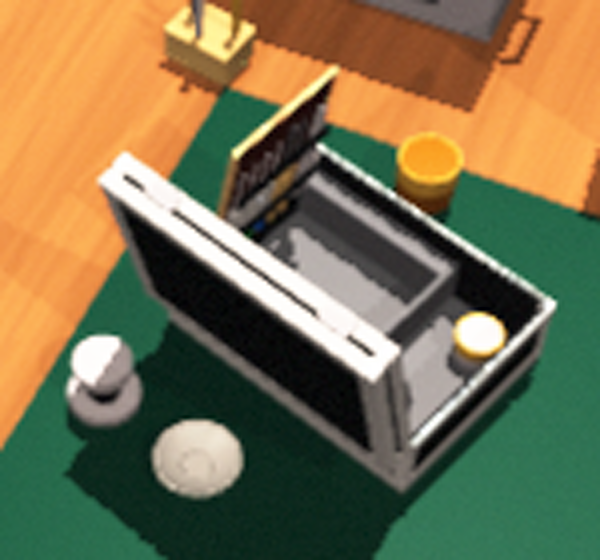

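View pics/c2.png

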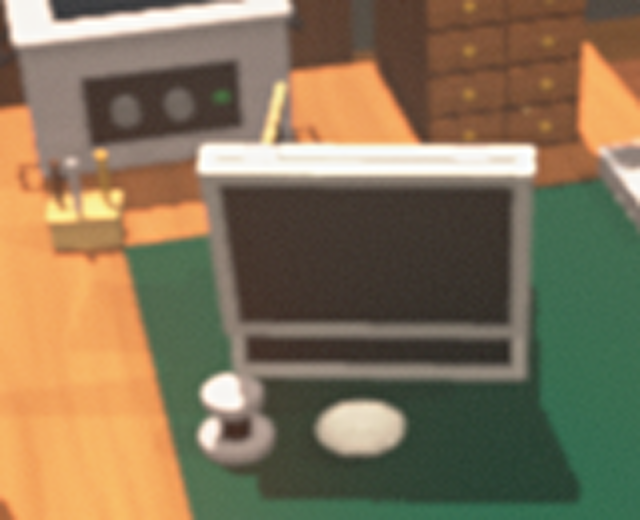

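```bash
cat > h.py <<'E'
import numpy as np,json
from scipy.spatial.transform import Rotation as R
from scipy.optimize import least_squares
def proj(s,P):
    P=np.atleast_2d(P);T=np.array(s["camera_from_world"]);p=P@T[:3,:3].T+T[:3,3]
    f=200/np.tan(np.radians(s["fov_y"])/2)
    return np.c_[s["cx"]+f*p[:,0]/-p[:,2], s["cy"]-f*p[:,1]/-p[:,2]]
def ray(s,u,v,z):
    T=np.array(s["camera_from_world"]);f=200/np.tan(np.radians(s["fov_y"])/2)
    d=T[:3,:3].T@np.array([(u-s["cx"])/f,-(v-s["cy"])/f,-1]);c=-T[:3,:3].T@T[:3,3]
    return c+d*(z-c[2])/d[2]
def case2w(c,P):
    P=np.atleast_2d(P)*1e-3;a,b=np.cos(c[2]),np.sin(c[2])
    return np.c_[c[0]+a*P[:,0]-b*P[:,1],c[1]+b*P[:,0]+a*P[:,1],P[:,2]]
def lidp(x,y,z,t): # lid local -> case frame
    return [x,-90+y*np.cos(t)-z*np.sin(t),72+y*np.sin(t)+z*np.cos(t)]
def palp(x,y,z,t):
    return [-113+x*np.cos(t)-z*np.sin(t),y,58+x*np.sin(t)+z*np.cos(t)]
def tool(obs): return R.from_euler('xyz',obs["ee_rot"]).as_matrix()
E
cat > fit.py <<'E'
from h import *
from bench import cams
S=cams.snapshot("scene");D=cams.snapshot("side")
sc=lambda u,v:np.array([u/4+280-.4,v/4+80-.4]); sd=lambda u,v:np.array([u/4+225-.4,v/4+90-.4])
def obs(p):
    c=p[:3];tl,tp=p[3:]
    return [(S,[125,90,72],sc(553,304)),(S,[-125,90,72],sc(320,145)),(S,[125,-90,0],sc(405,490)),
    (D,[-125,-90,0],sd(238,376)),(D,[125,-90,0],sd(527,379)),
    (S,lidp(-125,180,28,tl),sc(100,178)),(S,lidp(125,180,28,tl),sc(375,385)),(S,lidp(-125,180,0,tl),sc(125,152)),(S,lidp(125,180,0,tl),sc(400,348)),
    (D,lidp(-125,180,0,tl),sd(201,146)),(D,lidp(125,180,0,tl),sd(534,146)),(D,lidp(-125,180,28,tl),sd(199,174)),(D,lidp(125,180,28,tl),sd(534,176)),
    (S,palp(155,-60,0,tp),sc(233,152)),(S,palp(155,60,0,tp),sc(335,70))]
def res(p):
    return np.concatenate([proj(s,case2w(p[:3],q))[0]-o for s,q,o in obs(p)])
r=least_squares(res,[.55,.0,0,1.7,1.57],loss='soft_l1')
print(r.x);print(np.round(r.fun.reshape(-1,2),1))
for n,u,v,z in [("stake",sc(105,395)[0],sc(105,395)[1],.0),("dish",*sc(198,460),.012),("jar",*sc(430,150),.046),("block",*sc(210,30),.035),("tin",*sc(480,333),.038)]:
    print(n,np.round(ray(S,u,v,z),3))
E
python3 fit.py
```

```text
[ 0.56769819  0.18722409 -0.3002054   1.82975205  1.42660289]
[[ 0.4 -0. ]
 [-0.9 -0.5]
 [-0.5  0.6]
 [-0.   0.1]
 [-0.8  0.1]
 [ 0.4  1.4]
 [-0.6 -1.2]
 [ 0.6  0.9]
 [-0.1  0.4]
 [ 1.3  0.2]
 [-0.8  0.5]
 [ 0.8 -0.6]
 [-0.7 -0.7]
 [-0.   0.2]
 [ 0.5 -1.3]]
stake [0.404 0.045 0.   ]
dish [0.503 0.015 0.012]
jar [0.559 0.367 0.046]
block [0.322 0.425 0.035]
tin [0.666 0.209 0.038]
```

Emit:
arm_command(plan=[0,0,-5,0,0,-9.9,1,0,0,-5,0,0,-9.9,1,0,0,-5,0,0,-9.9,1,0,0,0,0,0,-9.9,1,0,0,0,0,0,-9.9,1,0,0,0,0,0,-9.9,1])

```text
time: 1.0
tool_pos: [0.128, -0.535, 0.3635]
ee_rot: [3.142, -0.0, 1.277]
wrist_force: [0.5, 0.2, -0.1]
width: 0.0376
```

```bash
cat > w.py <<'E'
from h import *
from bench import robot
import sys
C=[0.5677,0.1872,-0.3002]
def st():
    o=robot.get_obs();c,s=np.cos(C[2]),np.sin(C[2])
    T=np.array([[c,s,0],[-s,c,0],[0,0,1]])
    p=T@(o["tool_pos"]-[C[0],C[1],0])*1e3
    print("t",o["time"],"tcp case mm",np.round(p,1),"rot",np.round(o["ee_rot"],3),"F case",np.round(T@o["wrist_force"],1),"w",round(o["width"],4),"q",np.round(o["joint_positions"],2))
    return o,p
if __name__=="__main__": st()
E
python3 w.py
```

```text
t 1.0 tcp case mm [-206.5 -819.9  363.5] rot [ 3.142 -0.     1.277] F case [ 0.5  0.4 -0.1] w 0.0376 q [-1.44  0.11  1.05  0.    1.98 -1.15]
```

Emit:
arm_command(plan=[5,0,0,0,0,0,1,5,0,0,0,0,0,1,5,0,0,0,0,0,1,5,0,0,0,0,0,1,5,0,0,0,0,0,1,5,0,0,0,0,0,1,5,0,0,0,0,0,1,5,0,0,0,0,0,1])

```text
time: 2.0
tool_pos: [0.2459, -0.1512, 0.3635]
ee_rot: [3.141, 0.0, 1.271]
wrist_force: [0.8, 0.0, 0.7]
width: 0.0003
```

Emit:
arm_command(plan=[5,0,0,0,0,0,1,5,0,0,0,0,0,1,5,0,0,0,0,0,1,5,0,0,0,0,0,1,5,0,0,0,0,0,1,5,0,0,0,0,0,1,5,1,0,0,0,0,1,5,1,0,0,0,0,1])

```text
time: 3.0
tool_pos: [0.3832, 0.2254, 0.3636]
ee_rot: [3.141, -0.0, 1.272]
wrist_force: [0.1, -0.9, 0.0]
width: 0.0002
```

```bash
python3 - <<'E'
from w import *
from bench import cams
import cv2
st()
for n in ["wrist","scene"]:
    s=cams.snapshot(n); cv2.imwrite(f"pics/{n}1.png",s["pixels"][:,:,::-1])
E
```

```text
t 3.0 tcp case mm [-187.6  -18.   363.6] rot [ 3.141 -0.     1.272] F case [ 0.4 -0.8  0. ] w 0.0002 q [ 0.4  -0.13  1.29 -0.    1.98  0.7 ]
```

View pics/wrist1.png

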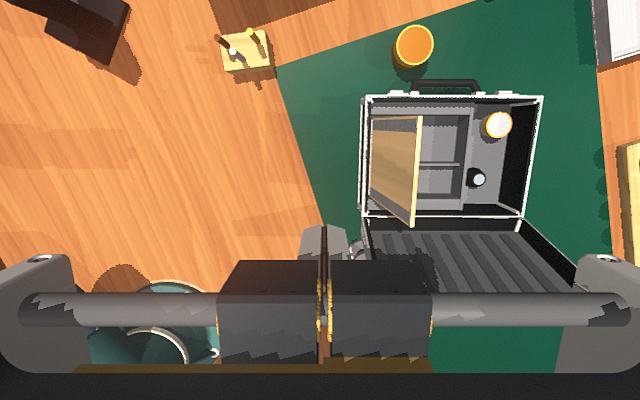

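```bash
python3 - <<'E'
import cv2
a=cv2.imread("pics/wrist1.png")[85:275,345:555];cv2.imwrite("pics/c3.png",cv2.resize(a,None,fx=3,fy=3,interpolation=2))
E
```

```text
(no output)
```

View pics/c3.png

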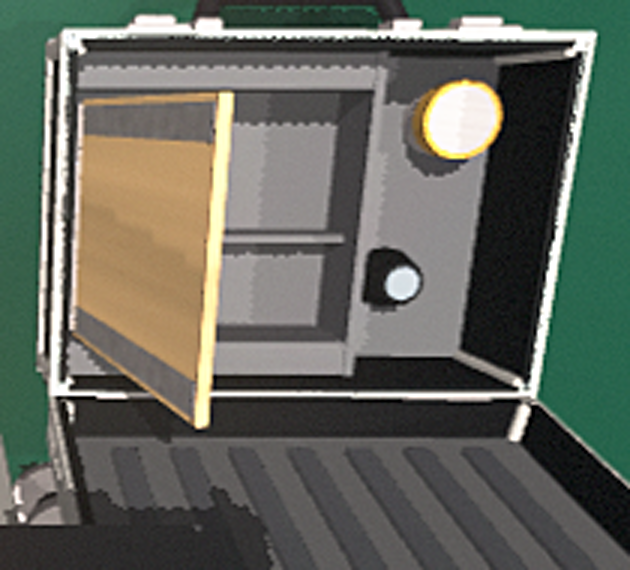

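```bash
cat > fit2.py <<'E'
from h import *
from bench import robot,cams
import fit
o=robot.get_obs();W=cams.snapshot("wrist")
T=np.eye(4);T[:3,:3]=tool(o);T[:3,3]=o["tool_pos"]
W=dict(W);W["camera_from_world"]=np.linalg.inv(T@np.array(W["tool_from_camera"]))
wc=lambda u,v:np.array([u/3+345-.3,v/3+85-.3])
def ob2(p):
    tp=p[4]
    return [(W,[-125,90,72],wc(60,30)),(W,[125,90,72],wc(598,32)),(W,[125,-90,72],wc(530,403)),(W,[-125,-90,72],wc(53,395)),
    (W,palp(155,60,2.5,tp),wc(217,93)),(W,palp(155,-60,2.5,tp),wc(196,426))]
def res2(p,w=1): return np.concatenate([proj(s,case2w(p[:3],q))[0]-o for s,q,o in ob2(p)])
r=least_squares(lambda p:np.r_[fit.res(p),res2(p)*.8],fit.r.x,loss='soft_l1')
print("joint",r.x);print(np.round(res2(r.x).reshape(-1,2),1))
r=least_squares(lambda p:np.r_[res2(p[:]),(p[3]-1.83)],fit.r.x)
print("wrist only",r.x);print(np.round(res2(r.x).reshape(-1,2),1))
E
python3 fit2.py
```

```text
[ 0.56769819  0.18722409 -0.3002054   1.82975205  1.42660289]
[[ 0.4 -0. ]
 [-0.9 -0.5]
 [-0.5  0.6]
 [-0.   0.1]
 [-0.8  0.1]
 [ 0.4  1.4]
 [-0.6 -1.2]
 [ 0.6  0.9]
 [-0.1  0.4]
 [ 1.3  0.2]
 [-0.8  0.5]
 [ 0.8 -0.6]
 [-0.7 -0.7]
 [-0.   0.2]
 [ 0.5 -1.3]]
stake [0.404 0.045 0.   ]
dish [0.503 0.015 0.012]
jar [0.559 0.367 0.046]
block [0.322 0.425 0.035]
tin [0.666 0.209 0.038]
joint [ 0.56599232  0.18558524 -0.29828466  1.81915704  1.41992581]
[[ 2.9  0.7]
 [-1.4  0.1]
 [ 1.6 -3. ]
 [ 1.2 -0.4]
 [ 0.6 -1.1]
 [-0.4  0.3]]
wrist only [ 0.56432185  0.18521865 -0.30284536  1.83        1.4107383 ]
[[ 2.1  0.9]
 [-2.4  1.1]
 [ 0.2 -2.1]
 [ 0.  -0.3]
 [ 0.7 -0.7]
 [-0.8  0.6]]
```

```bash
sed -i 's/^C=.*/C=[0.566,0.1856,-0.2985]/' w.py; python3 - <<'E'
from w import *
st()
prev=None
for t in [1.42,1.3,1.2,1.1,1.0,.9,.8,.7,.6,.5,.4,.3,.2,.1,0.05,0]:
    p=palp(140,0,2.5,t);q=np.array([p[0]-12.5,p[2]+8]);print(t,np.round(q,1),None if prev is None else np.round(q-prev,1));prev=q
E
```

```text
t 3.25 tcp case mm [-186.3  -18.   363.4] rot [-3.141e+00  1.000e-03  1.272e+00] F case [-0.6 -0.3  0.3] w 0.0007 q [ 0.4  -0.13  1.29 -0.    1.98  0.7 ]
1.42 [-106.9  204.8] None
1.3 [-90.5 201.6] [16.5 -3.2]
1.2 [-77.1 197.4] [13.4 -4.2]
1.1 [-64.2 191.9] [12.9 -5.5]
1.0 [-52.  185.2] [12.3 -6.7]
0.9 [-40.4 177.2] [11.5 -7.9]
0.8 [-29.8 168.2] [10.7 -9. ]
0.7 [-20.  158.1] [  9.7 -10.1]
0.6 [-11.4 147.1] [  8.7 -11. ]
0.5 [ -3.8 135.3] [  7.5 -11.8]
0.4 [  2.5 122.8] [  6.3 -12.5]
0.3 [  7.5 109.8] [  5.  -13.1]
0.2 [11.2 96.3] [  3.7 -13.5]
0.1 [13.6 82.5] [  2.3 -13.8]
0.05 [14.2 75.5] [ 0.6 -7. ]
0 [14.5 68.5] [ 0.3 -7. ]
```

Emit:
arm_command(plan=[1.8,3.6,0,0,0,0,1,0,0,4,0,0,0,1,0,0,4,0,0,0,1,0,0,4,0,0,0,1,0,0,3.8,0,0,0,1,0,2,0,0,0,0,1,0,1,0,0,0,0,1,0,0.8,0,0,0,0,1])

```text
time: 4.25
tool_pos: [0.4615, 0.2187, 0.2086]
ee_rot: [3.137, -0.003, 1.27]
wrist_force: [0.1, 0.4, 0.3]
width: 0.0001
```

```bash
python3 w.py
```

```text
t 4.25 tcp case mm [-109.6    0.9  208.6] rot [ 3.137e+00 -3.000e-03  1.270e+00] F case [-0.   0.4  0.3] w 0.0001 q [ 0.33 -0.    1.47 -0.    1.67  0.63]
```

Emit:
arm_command(plan=[0,0.9,0.1,0,0,0,1,0,0.8,0.2,0,0,0,1,0,0.7,0.2,0,0,0,1,0,0.7,0.2,0,0,0,1,0,0.65,0.3,0,0,0,1,0,0.65,0.3,0,0,0,1,0,0.6,0.3,0,0,0,1,0,0.6,0.4,0,0,0,1])

```text
time: 5.25
tool_pos: [0.5129, 0.2023, 0.1853]
ee_rot: [3.141, 0.0, 1.271]
wrist_force: [-0.6, -0.3, 1.4]
width: 0.0007
```

```bash
python3 - <<'E'
from w import *
from bench import cams
import cv2
st()
for n in ["wrist"]:
    s=cams.snapshot(n); cv2.imwrite(f"pics/{n}2.png",s["pixels"][:,:,::-1])
E
```

```text
t 5.25 tcp case mm [-55.6   0.4 185.3] rot [3.141 0.    1.271] F case [-0.5 -0.4  1.4] w 0.0007 q [ 0.27  0.1   1.42 -0.    1.63  0.57]
```

View pics/wrist2.png

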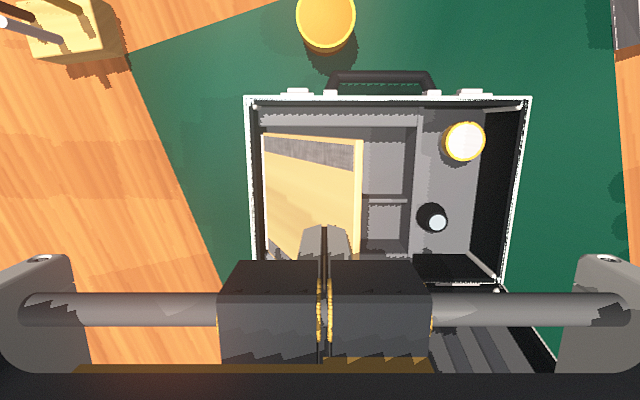

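The pallet has swung to about 1.0 rad, its free edge now at x≈362 px, with the fingers on its plain face. Continuing.

Emit:
arm_command(plan=[0,0.7,0.4,0,0,0,1,0,0.6,0.4,0,0,0,1,0,0.6,0.45,0,0,0,1,0,0.55,0.45,0,0,0,1,0,0.5,0.5,0,0,0,1,0,0.5,0.5,0,0,0,1,0,0.45,0.5,0,0,0,1,0,0.45,0.55,0,0,0,1])

```text
time: 6.3
tool_pos: [0.5546, 0.1896, 0.1478]
ee_rot: [3.141, -0.0, 1.272]
wrist_force: [0.5, -0.8, 1.6]
width: 0.0006
```

```bash
python3 w.py
```

```text
t 6.3 tcp case mm [-12.1   0.4 147.8] rot [ 3.141 -0.     1.272] F case [ 0.7 -0.6  1.6] w 0.0006 q [ 0.23  0.19  1.39 -0.    1.56  0.53]
```

On the arc (t≈0.6). Next portion to t≈0.25.

Emit:
arm_command(plan=[0,0.4,0.6,0,0,0,1,0,0.4,0.6,0,0,0,1,0,0.35,0.6,0,0,0,1,0,0.3,0.6,0,0,0,1,0,0.3,0.65,0,0,0,1,0,0.2,0.65,0,0,0,1,0,0.2,0.65,0,0,0,1,0,0.1,0.6,0,0,0,1])

```text
time: 7.3
tool_pos: [0.5756, 0.1829, 0.0979]
ee_rot: [-3.142, 0.0, 1.271]
wrist_force: [0.5, -0.3, 1.1]
width: 0.0005
```

```bash
python3 w.py
```

```text
t 7.3 tcp case mm [10.   0.3 97.9] rot [-3.142  0.     1.271] F case [ 0.5 -0.1  1.1] w 0.0005 q [ 0.21  0.25  1.41 -0.    1.48  0.51]
```

Emit:
arm_command(plan=[0,0.1,0.5,0,0,0,1,0,0.1,0.5,0,0,0,1,0,0.1,0.4,0,0,0,1,0,0,0.4,0,0,0,1,0,0,0.3,0,0,0,1,0,0,0.2,0,0,0,1,0,0,0.2,0,0,0,1,0,0,0.1,0,0,0,1])

```text
time: 8.3
tool_pos: [0.5784, 0.1821, 0.0724]
ee_rot: [3.141, 0.0, 1.272]
wrist_force: [0.8, -0.1, 1.5]
width: 0.0003
```

```bash
python3 w.py
```

```text
t 8.3 tcp case mm [12.9  0.3 72.4] rot [3.141 0.    1.272] F case [0.8 0.2 1.5] w 0.0003 q [ 0.21  0.28  1.43 -0.    1.43  0.51]
```

Emit:
arm_command(plan=[0,0,0.1,0,0,0,1,0,0,0.1,0,0,0,1,0,0,0.1,0,0,0,1,0,0,0,0,0,0,1])

```text
time: 8.8
tool_pos: [0.5782, 0.1822, 0.0693]
ee_rot: [-3.141, 0.0, 1.272]
wrist_force: [0.5, 0.3, 0.5]
width: 0.0005
```

Emit:
arm_command(plan=[0,0,0.1,0,0,0,1,0,0,0,0,0,0,1])

```text
time: 9.05
tool_pos: [0.5783, 0.1822, 0.0688]
ee_rot: [-3.141, -0.0, 1.272]
wrist_force: [-0.8, -1.1, 2.9]
width: 0.0005
```

Emit:
arm_command(plan=[0,0,0.1,0,0,0,1,0,0,0,0,0,0,1])

```text
time: 9.3
tool_pos: [0.5783, 0.1823, 0.0687]
ee_rot: [3.141, -0.0, 1.272]
wrist_force: [-1.0, -0.2, 6.4]
width: 0.0004
```

Emit:
arm_command(plan=[0,0,0.1,0,0,0,1,0,0,0,0,0,0,1])

```text
time: 9.55
tool_pos: [0.5783, 0.1822, 0.0686]
ee_rot: [3.141, -0.0, 1.272]
wrist_force: [-3.3, -0.6, 10.3]
width: -0.0001
```

Emit:
arm_command(plan=[0,0,-0.5,0,0,0,1,0,0,-3,0,0,0,1,0,0,-5,0,0,0,1,0,0,-5,0,0,0,1,0,0,-5,0,0,0,1,0,0,-5,0,0,0,1,0,0,-5,0,0,0,1,0,0,0,0,0,0,1])

```text
time: 10.55
tool_pos: [0.5795, 0.1825, 0.3567]
ee_rot: [3.133, -0.005, 1.272]
wrist_force: [-0.7, -0.2, 0.6]
width: 0.0006
```

```bash
python3 - <<'E'
from w import *
from bench import cams
import cv2
st()
for n in ["wrist","scene"]:
    s=cams.snapshot(n); cv2.imwrite(f"pics/{n}3.png",s["pixels"][:,:,::-1])
a=cv2.imread("pics/scene3.png")[80:220,280:430];cv2.imwrite("pics/c4.png",cv2.resize(a,None,fx=4,fy=4,interpolation=2))
E
```

```text
t 10.55 tcp case mm [ 13.8   1.  356.7] rot [ 3.133 -0.005  1.272] F case [-0.6 -0.4  0.6] w 0.0006 q [0.21 0.23 0.92 0.   1.98 0.51]
```

View pics/wrist3.png

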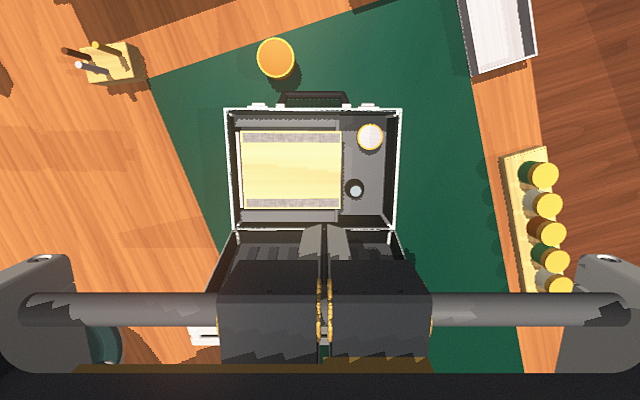

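View pics/c4.png

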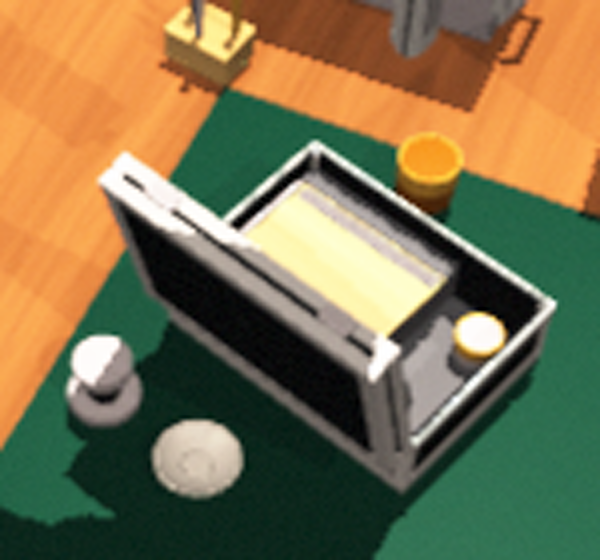

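Pallet lies flat: its plain face fills (240–342, 130–210) in the wrist view, and the case rim, tin and loupe are unmoved. Now going behind the lid.

Emit:
arm_command(plan=[-4,0,0,0,0,0,1,-5,-0.7,0,0,0,0,1,-5,-0.7,0,0,0,0,1,-5,0,0,0,0,0,1,-5,0,0,0,0,0,1,0,0,3,0,0,0,1,0,0,4,0,0,0,1,0,0,3,0,0,0,1])

```text
time: 11.65
tool_pos: [0.4924, -0.043, 0.2465]
ee_rot: [-3.135, 0.001, 1.271]
wrist_force: [0.4, 0.5, -0.5]
width: 0.0002
```

Emit:
arm_command(plan=[0,0,2.2,0,0,0,1,0,0,0,0,0,0,1])

```text
time: 11.9
tool_pos: [0.4919, -0.0426, 0.2246]
ee_rot: [-3.132, 0.001, 1.272]
wrist_force: [0.4, 0.4, -0.5]
width: 0.0001
```

```bash
python3 - <<'E'
from w import *
from bench import cams
import cv2
st()
for n in ["wrist","scene","side"]:
    s=cams.snapshot(n); cv2.imwrite(f"pics/{n}4.png",s["pixels"][:,:,::-1])
a=cv2.imread("pics/scene4.png")[50:220,250:430];b=cv2.imread("pics/side4.png")[50:220,200:380];cv2.imwrite("pics/c5.png",cv2.resize(cv2.hconcat([a,b]),None,fx=2.2,fy=2.2,interpolation=2))
prev=None
for t in [1.82,1.57,1.4,1.3,1.2,1.1,1.0,.9,.8,.7,.6,.5,.4,.3,.2,.1,0.05,0]:
    p=lidp(0,155,28,t);q=np.array([p[1]-8,p[2]+8]);print(t,np.round(q,1),None if prev is None else np.round(q-prev,1));prev=q
E
```

```text
t 11.9 tcp case mm [  -3.8 -239.9  224.6] rot [-3.132e+00  1.000e-03  1.272e+00] F case [ 0.3  0.5 -0.5] w 0.0001 q [-0.2  -0.03  1.47  0.    1.71  0.1 ]
1.82 [-163.4  223.3] None
1.57 [-125.9  235. ] [37.5 11.7]
1.4 [-99.2 237.5] [26.6  2.5]
1.3 [-83.5 236.8] [15.7 -0.7]
1.2 [-67.9 234.6] [15.6 -2.2]
1.1 [-52.6 230.8] [15.3 -3.8]
1.0 [-37.8 225.6] [14.8 -5.3]
0.9 [-23.6 218.8] [14.2 -6.7]
0.8 [-10.1 210.7] [13.5 -8.1]
0.7 [  2.5 201.3] [12.6 -9.4]
0.6 [ 14.1 190.6] [ 11.6 -10.6]
0.5 [ 24.6 178.9] [ 10.5 -11.7]
0.4 [ 33.9 166.1] [  9.3 -12.7]
0.3 [ 41.8 152.6] [  7.9 -13.6]
0.2 [ 48.3 138.2] [  6.5 -14.3]
0.1 [ 53.4 123.3] [  5.1 -14.9]
0.05 [ 55.4 115.7] [ 2.  -7.6]
0 [ 57. 108.] [ 1.6 -7.7]
```

View pics/c5.png

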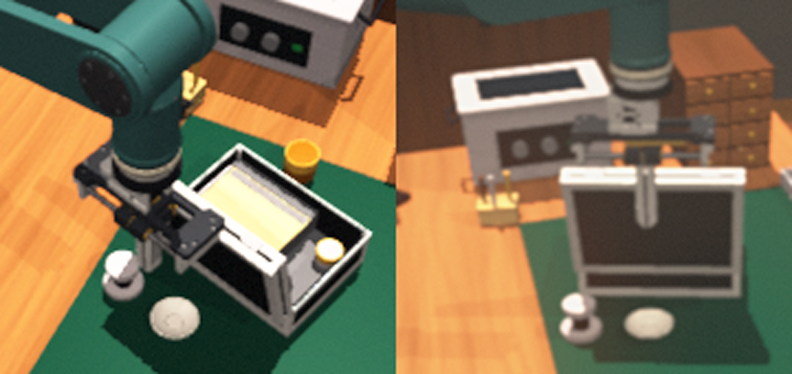

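Emit:
arm_command(plan=[3,0,0,0,0,0,1,2,0,-0.2,0,0,0,1,0.8,0,-0.2,0,0,0,1,0.6,0,-0.1,0,0,0,1,0.6,0,-0.1,0,0,0,1,0.6,0,-0.1,0,0,0,1,0.6,0,-0.1,0,0,0,1,0.6,0,-0.1,0,0,0,1])

```text
time: 13.05
tool_pos: [0.5203, 0.0393, 0.2398]
ee_rot: [3.139, 0.003, 1.269]
wrist_force: [-1.5, -4.3, 3.8]
width: 0.0002
```

```bash
python3 w.py
```

```text
t 13.05 tcp case mm [  -0.7 -153.2  239.8] rot [3.139e+00 3.000e-03 1.269e+00] F case [-0.1 -4.6  3.8] w 0.0002 q [-0.03  0.02  1.39 -0.    1.73  0.27]
```

Emit:
arm_command(plan=[0.7,0,0.1,0,0,0,1,0.7,0,0.1,0,0,0,1,0.7,0,0,0,0,0,1,0.7,0,0,0,0,0,1,0.7,0,0,0,0,0,1,0.7,0,0,0,0,0,1,0.7,0,0,0,0,0,1,0.7,0,0,0,0,0,1])

```text
time: 14.05
tool_pos: [0.5369, 0.0952, 0.2366]
ee_rot: [3.141, -0.0, 1.272]
wrist_force: [-0.9, -3.1, 4.1]
width: 0.0006
```

```bash
python3 - <<'E'
from w import *
from bench import cams
import cv2
st()
for n in ["scene"]:
    s=cams.snapshot(n); cv2.imwrite(f"pics/{n}5.png",s["pixels"][:,:,::-1])
a=cv2.imread("pics/scene5.png")[50:220,250:430];cv2.imwrite("pics/c6.png",cv2.resize(a,None,fx=3.5,fy=3.5,interpolation=2))
E
```

```text
t 14.05 tcp case mm [ -1.3 -95.  236.6] rot [ 3.141 -0.     1.272] F case [ 0.  -3.3  4.1] w 0.0006 q [0.07 0.07 1.34 0.   1.73 0.37]
```

View pics/c6.png

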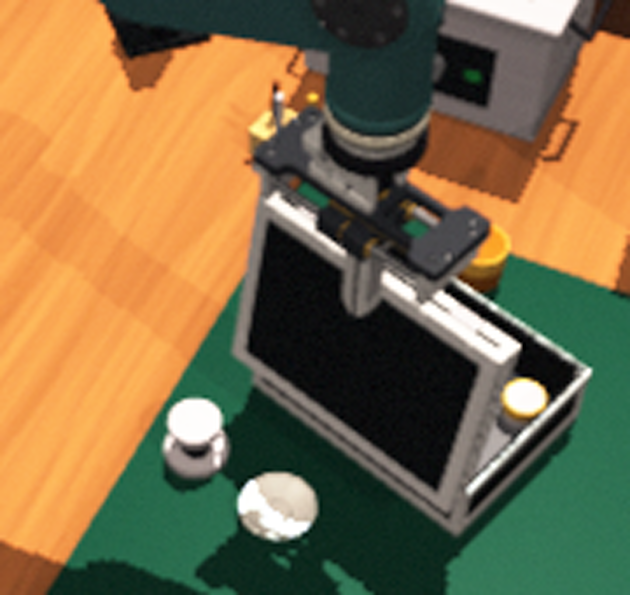

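The lid follows the fingers and now leans just past upright (t≈1.4). The case corner is still at its old pixel.

Emit:
arm_command(plan=[0.8,0,0,0,0,0,1,0.8,0,0.1,0,0,0,1,0.8,0,0.1,0,0,0,1,0.8,0,0.15,0,0,0,1,0.75,0,0.2,0,0,0,1,0.75,0,0.2,0,0,0,1,0.75,0,0.25,0,0,0,1,0.7,0,0.3,0,0,0,1])

```text
time: 15.1
tool_pos: [0.5549, 0.1538, 0.223]
ee_rot: [-3.141, 0.0, 1.272]
wrist_force: [0.9, -2.7, 0.5]
width: 0.0005
```

```bash
python3 w.py
```

```text
t 15.1 tcp case mm [ -1.2 -33.7 223. ] rot [-3.141  0.     1.272] F case [ 1.6 -2.3  0.5] w 0.0005 q [ 0.17  0.14  1.29 -0.    1.71  0.47]
```

On the arc (t≈0.97). Continue.

Emit:
arm_command(plan=[0.7,0,0.3,0,0,0,1,0.7,0,0.35,0,0,0,1,0.7,0,0.4,0,0,0,1,0.65,0,0.4,0,0,0,1,0.65,0,0.45,0,0,0,1,0.6,0,0.5,0,0,0,1,0.6,0,0.5,0,0,0,1,0.55,0,0.55,0,0,0,1])

```text
time: 16.1
tool_pos: [0.5701, 0.203, 0.1887]
ee_rot: [-3.142, -0.0, 1.272]
wrist_force: [-0.4, -1.7, 0.2]
width: 0.0001
```

```bash
python3 w.py
```

```text
t 16.1 tcp case mm [ -1.2  17.9 188.7] rot [-3.142 -0.     1.272] F case [ 0.1 -1.8  0.2] w 0.0001 q [0.25 0.22 1.27 0.   1.65 0.55]
```

Emit:
arm_command(plan=[0.5,0,0.55,0,0,0,1,0.45,0,0.6,0,0,0,1,0.45,0,0.6,0,0,0,1,0.4,0,0.65,0,0,0,1,0.35,0,0.65,0,0,0,1,0.35,0,0.65,0,0,0,1,0.3,0,0.65,0,0,0,1,0.25,0,0.65,0,0,0,1])

```text
time: 17.1
tool_pos: [0.5793, 0.2321, 0.1386]
ee_rot: [3.141, -0.001, 1.272]
wrist_force: [-0.8, 1.1, 2.2]
width: 0.0006
```

```bash
python3 - <<'E'
from w import *
from bench import cams
import cv2
st()
for n in ["scene","wrist"]:
    s=cams.snapshot(n); cv2.imwrite(f"pics/{n}6.png",s["pixels"][:,:,::-1])
a=cv2.imread("pics/scene6.png")[50:220,250:430];cv2.imwrite("pics/c7.png",cv2.resize(a,None,fx=3.5,fy=3.5,interpolation=2))
E
```

```text
t 17.1 tcp case mm [ -1.   48.3 138.6] rot [ 3.141e+00 -1.000e-03  1.272e+00] F case [-1.1  0.9  2.2] w 0.0006 q [0.29 0.28 1.3  0.   1.56 0.59]
```

View pics/c7.png

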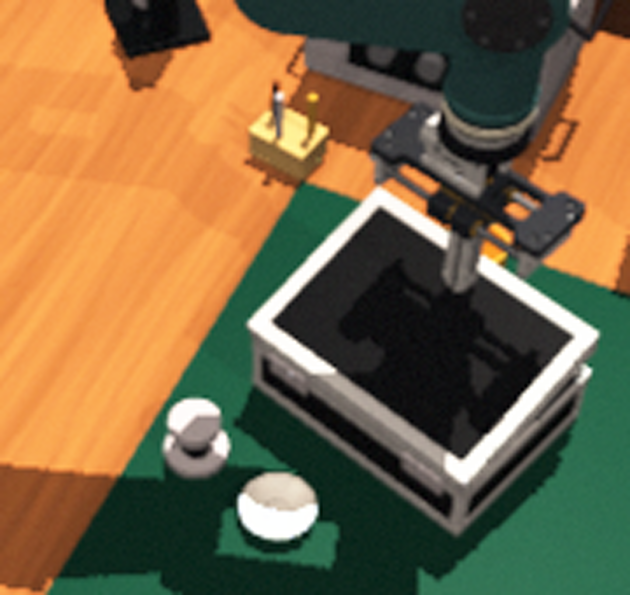

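The lid is about 0.2 rad from shut, with the fingertip on it near the free edge at (460, 290) in the crop. Now easing it down.

Emit:
arm_command(plan=[0.25,0,0.55,0,0,0,1,0.2,0,0.5,0,0,0,1,0.2,0,0.45,0,0,0,1,0.1,0,0.4,0,0,0,1,0.1,0,0.3,0,0,0,1,0,0,0.3,0,0,0,1,0,0,0.2,0,0,0,1,0,0,0.1,0,0,0,1])

```text
time: 18.2
tool_pos: [0.5817, 0.2403, 0.1111]
ee_rot: [3.141, -0.001, 1.272]
wrist_force: [0.5, 2.0, 1.7]
width: 0.0004
```

Emit:
arm_command(plan=[0,0,0.1,0,0,0,1,0,0,0.1,0,0,0,1,0,0,0,0,0,0,1])

```text
time: 18.58
tool_pos: [0.5815, 0.2397, 0.1089]
ee_rot: [3.142, 0.0, 1.271]
wrist_force: [0.1, -0.0, 0.8]
width: 0.0006
```

Emit:
arm_command(plan=[0,0,0.1,0,0,0,1,0,0,0,0,0,0,1])

```text
time: 18.82
tool_pos: [0.5816, 0.2398, 0.1083]
ee_rot: [3.141, -0.0, 1.272]
wrist_force: [-0.6, 0.4, 2.4]
width: 0.0005
```

Emit:
arm_command(plan=[0,0,0.1,0,0,0,1,0,0,0,0,0,0,1])

```text
time: 19.08
tool_pos: [0.5816, 0.2398, 0.1083]
ee_rot: [3.141, -0.0, 1.272]
wrist_force: [-1.3, -0.4, 6.0]
width: 0.0006
```

Emit:
arm_command(plan=[0,0,0.1,0,0,0,1,0,0,0,0,0,0,1])

```text
time: 19.32
tool_pos: [0.5816, 0.2399, 0.1082]
ee_rot: [3.14, -0.001, 1.272]
wrist_force: [-3.4, -0.2, 9.9]
width: 0.0005
```

Firm stop at z = 0.1082 (predicted 0.108). Backing off and checking.

Emit:
arm_command(plan=[0,0,-0.6,0,0,0,1,0,0,-3,0,0,0,1,0,0,-5,0,0,0,1,0,0,-5,0,0,0,1,0,0,-5,0,0,0,1,-5,0,-3,0,0,0,1,-5,0,0,0,0,0,1,-5,0,0,0,0,0,1])

```text
time: 20.32
tool_pos: [0.5368, 0.0948, 0.3218]
ee_rot: [3.141, 0.001, 1.272]
wrist_force: [0.2, -0.2, -0.1]
width: 0.0006
```

```bash
python3 - <<'E'
from w import *
from bench import cams
import cv2
o,p=st()
P={}
for n in ["scene","wrist","side"]:
    s=cams.snapshot(n); P[n]=s;cv2.imwrite(f"pics/{n}7.png",s["pixels"][:,:,::-1])
im=P["scene"]["pixels"][:,:,::-1].copy()
b=cv2.resize(im[50:220,250:430],None,fx=3.5,fy=3.5,interpolation=2)
for x in(-125,125):
  for y in(0,180):
    u=proj(P["scene"],case2w(C,lidp(x,y,28,0)))[0];cv2.circle(b,tuple(int(k) for k in (u-[250,50])*3.5),3,(0,0,255),1)
cv2.imwrite("pics/c8.png",b)
E
```

```text
t 20.325 tcp case mm [ -1.2 -95.3 321.8] rot [3.141e+00 1.000e-03 1.272e+00] F case [ 0.2 -0.1 -0.1] w 0.0006 q [ 0.07  0.08  1.16 -0.    1.9   0.37]
```

View pics/c8.png

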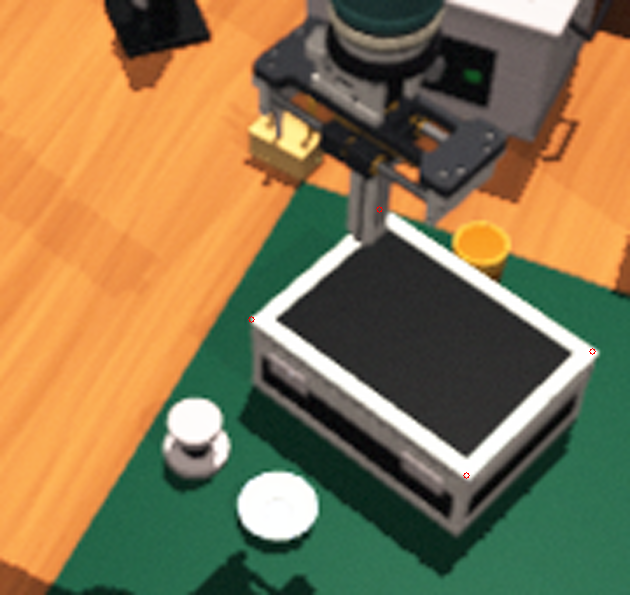

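View pics/wrist7.png

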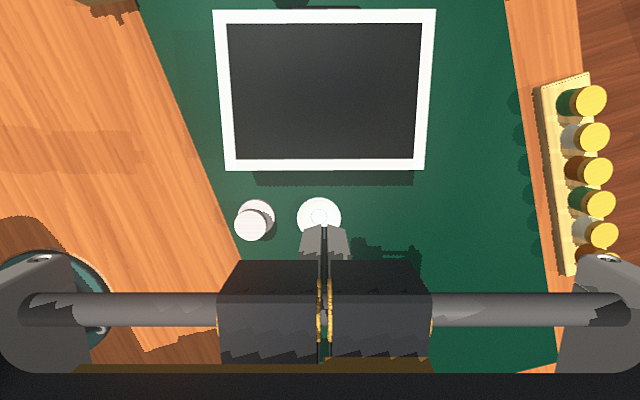

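The lid is shut: its corners fall on the predicted shut-lid points. In the crop, the stake at (195,440), dish at (278,505) and jar at (480,250) stand where they did, and the gripper is clear.

```bash
python3 -c "
from bench import close_job
print(close_job())"
```

```text
the job is handed in; nothing more can be done
None
```

The case is packed and I handed the job in at about 20 s of the 70 s. With the fingers closed, I pushed the pallet over until it lay flat, and only then swung the lid shut.

- **Pallet:** it stopped firmly with the TCP at z = 68.6 mm (68.5 predicted) under about 10 N. A picture taken before I touched the lid showed it lying flat.
- **Lid:** it stopped firmly with the TCP at z = 108.2 mm (108.0 predicted) under about 10 N. In the last picture its visible corners fall on the predicted shut position; the far corner was behind a finger.
- **Surroundings:** the case, stake, dish and jar look unmoved in that picture, and the gripper stood well clear of everything. The tin and loupe were in place before the lid closed over them. I did not locate the holder (brass vice), and I saw the toolblock standing but did not measure it.

No check failed. My scene and wrist camera fits of the case position differed by 2–4 mm, and I used a compromise between them. While I pushed the lid, the TCP measured about 6 mm higher than commanded for a moment, which had no visible effect.

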